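Spin the brake disc and stop it with its mark under the dial

TASK

The brake disc on the run-out stand is about to be clocked. Flick it round with a fingertip so that it spins by itself, untouched, until its red paint mark has gone past the dial's stylus at least once; then brake it with a light fingertip so that it ends at rest with the stylus over the red mark, and take the finger right away so that the dial can be zeroed. Only touch the disc, never lift it off its seat, and leave the dial, its post and the things lying on the bench alone.

Things in the scene. Friction and masses are not known exactly. Their poses are not given: they have to be found in the camera images.
- stand: Run-out stand, dark cast iron, fixed. Origin at bench level on the vertical spindle axis; +x points to the dial post, on the side away from the robot (within 35 degrees of straight ahead). Round foot 164 mm across, 17 mm high; bearing housing 60 mm across, 60 mm high; on the +x side an arm 56 mm wide, 13 mm high, runs to 190 mm from the axis.
- nose (a point): Top centre of the spindle's tapered steel nose, on the axis, 97 mm above the bench. The nose stands up through the disc and is at most 53 mm across; below the disc the spindle flange is 72 mm across.
- dial_post: Not to be touched: 14 mm steel post, 170 mm from the axis, 190 mm high, with clamp, cross rod and a round dial, 60 mm across, 26 mm thick, white face toward the axis, thin plunger pointing down onto the disc; top of the dial about 180 mm above the bench. All lies 90 to 185 mm from the axis and within 40 mm either side of the stand's x axis. Origin and axes as the stand's.
- stylus (a point): The ball point of the dial's plunger, where it meets the disc's upper face: 108 mm from the axis, 75 mm above the bench.
- disc: Brake disc, 256 mm across, level, 1.2 kg (varies by a quarter). Origin on the axis at its underside, 70 mm above the bench; z up; +x points at the red mark and turns with the disc. Drilled steel track 5 mm thick, 88 to 128 mm from the axis, upper face 75 mm above the bench. Smooth (friction under a fingertip about 0.45). It rests on the spindle's tapered seat by its weight only, can be lifted, and always turns with the spindle.
- mark (a point): Centre of the red paint mark on the upper face of the track, 108 mm from the axis. The mark is a band across the whole track, about 22 mm wide along the circumference.
- window (a point): A point midway along one of the disc's three open windows, 67 mm from the axis, level with the upper face, in line with the mark. Windows run from 47 to 88 mm from the axis, with 50 mm free depth under the disc beyond 40 mm from the axis; a finger can dip in. They are parted by three black spokes, 18 mm wide, 5 mm thick, at 60, 180 and 300 degrees from the mark.
- spindle (a joint): Angle of spindle and disc in rad, counter-clockwise from above, counted on over several turns; the mark is at the stylus at 0 and every multiple of 2 pi. Turns very easily either way: inertia about 0.015 kg m2, bearing friction about 0.0013 N m, so it loses about 0.1 rad/s each second and from 1.5 rad/s coasts nearly two turns. At rest it stays where it is left.
- micrometer: Outside micrometer with a green frame, 52 x 102 x 16 mm, lying loose at the near edge of the bench. Bystander. Origin under its middle.
- spanner: Combination spanner, 55 x 170 x 6 mm, lying loose on the left. Bystander. Origin under its middle.
- tape_measure: Yellow tape measure, 57 x 70 x 58 mm, loose at the far left. Bystander. Origin under its middle.
- nut: Steel hex nut, 25 mm wide and 13 mm high, loose on the left. Bystander. Origin under its middle.

How it is judged (in metres and radians):
On the way, in this order (a step that is already met when the one before it is completed fails the run):
1. the disc spins by itself, untouched, its mark away from the stylus (contact force between disc and anything else below 0.05 N and (velocity of joint spindle above 0.5 rad/s or velocity of joint spindle below -0.5 rad/s) and horizontal distance between mark and stylus above 0.06 m), for 0.1 s.
2. still untouched, its mark comes to the stylus (contact force between disc and anything else below 0.05 N and (velocity of joint spindle above 0.2 rad/s or velocity of joint spindle below -0.2 rad/s) and horizontal distance between mark and stylus below 0.04 m).
3. still untouched, its mark has gone on past the stylus (contact force between disc and anything else below 0.05 N and (velocity of joint spindle above 0.1 rad/s or velocity of joint spindle below -0.1 rad/s) and horizontal distance between mark and stylus above 0.06 m).
4. under the touch the disc is at rest, its mark at the stylus (contact force between disc and anything else above 0.1 N and velocity of joint spindle between -0.04 and 0.04 rad/s and horizontal distance between mark and stylus below 0.03 m).
At the end, for the whole second after the job is handed in: The disc is at rest (under 0.03 rad/s) and on its seat, untouched, with the stylus over the red mark (mark centre within 11 mm of the stylus); the bystanders are within 20 mm of where they lay (horizontal distance between mark and stylus below 0.011 m and velocity of joint spindle between -0.03 and 0.03 rad/s and height (world z) of disc below 0.076 m and contact force between disc and anything else below 0.05 N and distance of each of micrometer, spanner, tape_measure, nut from where it was at the start of the episode below 0.02 m).
It fails at once if the disc is lifted off its seat (by more than 6 mm) (height (world z) of disc above 0.076 m).
It fails at once if the disc is pressed or hit hard (over 50 N) (contact force between disc and anything else above 50 N).
It fails at once if the dial or its post is touched (contact force between dial_post and anything else above 0.5 N).
It fails at once if a bystander (micrometer, spanner, tape measure or nut) is moved more than 20 mm (distance of any of micrometer, spanner, tape_measure, nut from where it was at the start of the episode above 0.02 m).
It also fails if it takes over 48 s, if anything falls off the work surface, if the arm or the gripper's body presses on something with over 40 N, if the wrist force passes 120 N, or if a joint passes its speed limit or range.

ROBOT

A 6-joint arm with a two-finger parallel gripper is mounted at the origin on a cart in front of the work surface, level with it; the furniture and walls round the work are solid. World frame = base frame: x ahead of the robot, y to its left, z up, the work surface at z = 0. Lengths are in mm, angles in rad, forces in N, time in s.
With the tool pointing down it reaches from about 425 to 950 mm from the base axis. Payload 14.7 kg.
Tool frame: the origin (TCP) lies on the mounting face of the last link; the fingertips stand 173 mm ahead of it and the grasp point (between the pads) lies 155 mm ahead of it; z points along the fingers, y is the line along which they close (so a half turn about z gives the same grasp; the last joint's range is limited). The gripper opens to 85 mm and grips with 20 to 120 N. Pads are 22 mm wide; open, the fingers measure 114 mm over their backs; the gripper's body (76 mm by 85 mm) begins 54 mm behind the grasp point. The pads swing forward as they close: fully open they stand 13 mm farther back than shut.
Start: joints at [-1.19, 0.48, 1.596, -0, 1.065, -0.047], TCP at [269.681, -591.41, 404.697] pointing down, gripper open.
Joint ranges: [-2.75, 2.75], [-0.82, 2.05], [0.23, 2.67], [-1.56, 4.7], [0.09, 2.69], [-2.92, 2.92]. Speed limits (rad/s): [1.89, 1.89, 2.39, 3.01, 3.01, 3.01].

INTERFACE

Orientations are given as a unit quaternion [x, y, z, w].
In Python, from rig import ctrl, vision, close_job gives the robot as it stands.
- The arm moves only by the tool carry_out, never from a script. Its argument "moves" is a list of rows, each a list of 7 numbers: the opening, from -1 (shut) to 1 (fully open), so that 0 is half open, then the shift along the tool's x, y, z in mm, then the turn, a rotation vector about the tool's x, y, z in degrees. In form: [[hand, x, y, z, ax, ay, az], ...]. A call has 1 to 12 rows; each row shifts and turns the commanded pose from where the row before left it, along the tool's axes as they then stand; what a row does not reach is not made up. A row lasts 1/8 s, in which the tool goes at most 62.5 mm and 10.7 degrees, less where a joint would pass 70% of its speed; a pose out of reach is approached as far as the arm can. A call with a gripper value outside its range is refused whole. The fingers move at their own pace and stop on an object; "force" is the grip in N (left out, the last holds). Time passes only in rows, so rows that do not move let the fingers close. It gives the time, the measured TCP pose, the force, the opening and the grip force at its end, in the units of the state.
- ctrl.get_state(): the state, without advancing time (a new reading comes with each control period).
- vision.grab_frame(name): name is "side" or "top"; returns a dict with "frame" (400x640x3 uint8, blue, green, red), "z_map" (400x640 float32, mm along the optical axis (not along the pixel's ray), 0 where there is no reading), "fx", "fy", "cx", "cy" (pixels), "world_to_cam" (4x4, takes a point from world to camera coordinates). Camera axes: x right, y up, looking along -z (the intrinsics and any distortion apply to the point x, -y, -z); pixel columns grow to the right and rows downward; lengths in mm; the calibration is good to about 2 mm. A picture is of the moment at which its call begins.
- close_job(): hands the job in; it is judged then, once.
The state is a dict: "clock": time; "joint_positions": joint angles; "dq": joint speeds; "joint_torque": joint torques, N m; "tool_pos": TCP position; "orientation": TCP orientation; "force": force on the tool from outside, world axes, zero at the start; "torque": the same for the moment, N m; "opening": opening from 0.0 (shut) to 1.0 (fully open); "grip_force": force on a finger pad.
Only numpy, scipy, OpenCV 4.12 (cv2) and the standard library are available. Lean on these libraries where they do the work, as an engineer would, in place of code of your own. Each camera call takes 0.05 s, during which the arm holds its last target. There are 200 camera calls.

## Working session

There is one attempt and no reset: what is moved stays moved. The work goes in short steps, Python scripts to look and compute and a tool call to move; the robot and the scene stay as the last step left them, time stands still between calls to the robot, and variables do not carry over. Pictures are saved under pics/ and viewed, at most 10 in all, crops included, and the job is handed in when it is done.

Besides the shell and the picture viewer there is one more tool, called after "Call:" by a JSON object that holds its "op" and its "data". carry_out: Moves the arm, as the interface text tells. Its arguments: {"type":"object","properties":{"moves":{"type":"array"},"force":{"type":"number"}},"required":["moves"]}

```bash
ls; mkdir -p pics; cat > h.py <<'E'
import numpy as np, cv2
from rig import ctrl, vision
def ray(f,u,v,z):
    R=f["world_to_cam"]; Ri=np.linalg.inv(R)
    d=np.array([(u-f["cx"])/f["fx"],-(v-f["cy"])/f["fy"],-1.0])
    o=Ri[:3,3]; d=Ri[:3,:3]@d
    return o+d*(z-o[2])/d[2]
E
python3 - <<'E'
from h import *
s=ctrl.get_state();print({k:np.round(v,3) for k,v in s.items()})
for n in("top","side"):
    f=vision.grab_frame(n);cv2.imwrite(f"pics/{n}0.png",f["frame"]);print(n,[k for k in f],f["fx"],f["cx"],f["cy"],np.round(np.linalg.inv(f["world_to_cam"]),2).tolist())
E
```

```text
pics
{'clock': np.float64(0.0), 'joint_positions': array([-1.19 ,  0.481,  1.597,  0.   ,  1.065, -0.047]), 'dq': array([ 0.   , -0.   ,  0.   ,  0.   ,  0.001, -0.   ]), 'joint_torque': array([-7.0000e-03, -9.5066e+01, -4.3018e+01, -0.0000e+00,  1.2000e-02,
       -0.0000e+00]), 'tool_pos': array([ 269.616, -591.247,  404.077]), 'orientation': array([ 0.977,  0.212, -0.   , -0.001]), 'force': array([ 0.558,  0.047, -0.067]), 'torque': array([ 0.018,  0.004, -0.009]), 'grip_force': np.float64(0.0), 'opening': np.float64(1.001)}
top ['frame', 'z_map', 'fx', 'fy', 'cx', 'cy', 'world_to_cam'] 418.4284786612779 322.9325521775073 201.44783951209925 [[-0.03, 0.99, -0.16, 340.43], [-1.0, -0.03, -0.01, 125.28], [-0.01, 0.16, 0.99, 1051.72], [0.0, 0.0, 0.0, 1.0]]
side ['frame', 'z_map', 'fx', 'fy', 'cx', 'cy', 'world_to_cam'] 471.79291663977574 318.59825455001925 192.91175643145584 [[-0.97, 0.15, -0.21, 307.54], [-0.26, -0.56, 0.78, 917.17], [-0.0, 0.81, 0.58, 691.58], [0.0, 0.0, 0.0, 1.0]]
```

View pics/top0.png

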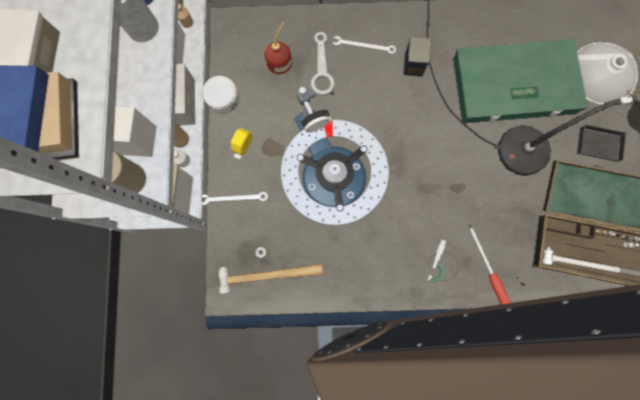

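View pics/side0.png

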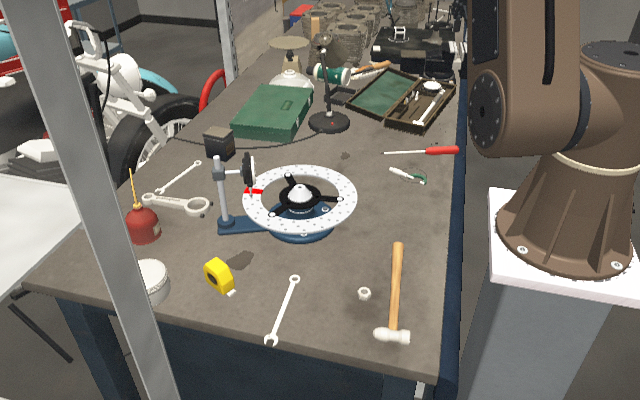

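The top view shows the disc at about (335,172), the red mark at (328,130), and the post and dial up-left at about (310,110). The space around the disc is clear.

```bash
cat >> h.py <<'E'
def cloud(f):
    v,u=np.mgrid[0:400,0:640]; z=f["z_map"]
    P=np.stack([(u-f["cx"])/f["fx"]*z,-(v-f["cy"])/f["fy"]*z,-z,np.ones_like(z)],-1)@np.linalg.inv(f["world_to_cam"]).T
    P[z==0]=np.nan; return P[...,:3]
def redmask(f):
    b,g,r=[f["frame"][...,i].astype(int) for i in range(3)]
    return (r>110)&(r>1.8*g)&(r>1.8*b)
def circ(p):
    A=np.c_[2*p,np.ones(len(p))];s=np.linalg.lstsq(A,(p**2).sum(1),rcond=None)[0]
    return s[0],s[1],np.sqrt(s[2]+s[0]**2+s[1]**2)
E
python3 - <<'E'
from h import *
for n in("top","side"):
    f=vision.grab_frame(n);P=cloud(f)
    b,g,r=[f["frame"][...,i].astype(int) for i in range(3)]
    w=((np.minimum(np.minimum(b,g),r)>130)|redmask(f))&(abs(P[...,2]-75)<12)
    c=ray(f,335,172,75) if n=="top" else ray(f,300,198,75)
    w&=np.hypot(P[...,0]-c[0],P[...,1]-c[1])<170
    w=cv2.morphologyEx(w.astype(np.uint8),cv2.MORPH_CLOSE,np.ones((3,3)))
    k=max(cv2.findContours(w,0,1)[0],key=cv2.contourArea)[:,0]
    q=np.array([ray(f,u,v,75)[:2] for u,v in k])
    for _ in range(6):
        c=circ(q); e=np.hypot(q[:,0]-c[0],q[:,1]-c[1])-c[2]; q=q[abs(e)<max(4,1.5*np.median(abs(e)))]
    print(n,"disc",np.round(c,1),len(q),"median z",np.nanmedian(P[...,2][w>0]))
    m=redmask(f);v,u=np.nonzero(m)
    R=np.array([ray(f,a,b_,75)[:2] for a,b_ in zip(u,v)]);d=R-c[:2];rr=np.hypot(*d.T);i=(rr>80)&(rr<135)
    print(" mark n",i.sum(),"mean",R[i].mean(0).round(1),"r",rr[i].min().round(),rr[i].max().round(),"ang",np.degrees(np.median(np.arctan2(d[i,1],d[i,0]))).round(2),np.degrees(np.arctan2(d[i,1],d[i,0])).min().round(1),np.degrees(np.arctan2(d[i,1],d[i,0])).max().round(1))
    # post/dial points above disc
    h=(P[...,2]>110)&(P[...,2]<195)&(np.hypot(P[...,0]-c[0],P[...,1]-c[1])<200)
    p=P[h];t=p[p[:,2]>184]; print(" dial/post",p.min(0).round(),p.max(0).round(),"top post",len(t),t.mean(0).round(1) if len(t) else '', np.hypot(*(t.mean(0)[:2]-c[:2])), np.degrees(np.arctan2(*(t.mean(0)[:2]-c[:2])[::-1])))
    # spread by angle
    d=p[:,:2]-c[:2];a=np.degrees(np.arctan2(d[:,1],d[:,0]));print(" dial ang",np.percentile(a,[1,25,50,75,99]).round(1), "r",np.percentile(np.hypot(*d.T),[1,50,99]).round())
E
```

```text
top disc [575.8 103.4 127. ] 269 median z 75.25114629533846
 mark n 103 mean [680.5 112.6] r 87.0 125.0 ang 5.01 0.3 10.7
 dial/post [652. 110. 110.] [749. 185. 194.] top post 107 [694.4 153.7 187.6] 128.84081335620786 22.99557157211504
 dial ang [ 5.2 17.  23.  27.1 39.2] r [ 94. 109. 179.]
side disc [572.9 105.8 128.3] 255 median z 74.26955157664088
 mark n 81 mean [680.3 115.8] r 87.0 129.0 ang 5.44 -0.4 10.4
 dial/post [649. 111. 110.] [743. 186. 191.] top post 75 [698.9 157.2 186.8] 136.09039958442057 22.175447664946773
 dial ang [11.2 23.2 25.1 32.4 37.9] r [ 95. 122. 181.]
```

```bash
python3 - <<'E'
from h import *
c=np.array([574.4,104.6])
for n in("top","side"):
    f=vision.grab_frame(n);P=cloud(f);d=P[...,:2]-c;r=np.hypot(d[...,0],d[...,1])
    for lo,hi,a,b in((80,192,155,190),(8,20,120,188)):
        m=(P[...,2]>lo)&(P[...,2]<hi)&(r>a)&(r<b)
        if lo==8: m&=(f["frame"][...,0]>1.25*f["frame"][...,2].astype(float))
        g=np.degrees(np.arctan2(d[m][:,1],d[m][:,0]));print(n,lo,m.sum(),np.percentile(g,[2,25,50,75,98]).round(1) if len(g) else '',np.median(r[m]).round(1))
s=ctrl.get_state();q=s["orientation"]
from scipy.spatial.transform import Rotation as Ro
M=Ro.from_quat(q).as_matrix();print(M.round(3),s["tool_pos"])
E
```

```text
top 80 244 [13.9 19.  22.5 24.5 26.6] 165.8
top 8 37 [28.2 29.4 30.2 30.8 31.7] 171.1
side 80 398 [20.2 23.9 24.5 25.7 27.2] 168.2
side 8 322 [14.  22.2 28.1 30.8 34.5] 144.2
[[ 0.91   0.415 -0.   ]
 [ 0.415 -0.91   0.   ]
 [ 0.    -0.    -1.   ]] [ 269.64470552 -591.36606975  404.49475519]
```

Call:
{"op": "carry_out", "data": {"moves": [[-1,42,-40,0,0,0,0],[-1,42,-40,0,0,0,0],[-1,42,-40,0,0,0,0],[-1,42,-40,0,0,0,0],[-1,42,-40,0,0,0,0],[-1,42,-40,0,0,0,0],[-1,42,-40,0,0,0,0],[-1,42,-40,0,0,0,0],[-1,42,-40,0,0,0,0],[-1,42,-40,0,0,0,0],[-1,42,-40,0,0,0,0],[-1,42,-40,0,0,0,0]], "force": 20}}

```text
clock: 1.8
tool_pos: [529.6, 56.4, 404.9]
orientation: [0.977, 0.212, 0.0, 0.0]
force: [0.9, -1.4, -0.6]
opening: -0.004
grip_force: 0.0
```

Call:
{"op": "carry_out", "data": {"moves": [[-1,1,1,50,0,0,0],[-1,0,0,50,0,0,0],[-1,0,0,0,0,0,0]]}}

```text
clock: 2.17
tool_pos: [529.1, 54.0, 302.2]
orientation: [0.977, 0.212, -0.003, -0.001]
force: [0.2, 0.6, 0.4]
opening: -0.003
grip_force: 0.0
```

```bash
python3 - <<'E'
from h import *
s=ctrl.get_state();print(s["clock"],s["tool_pos"],s["orientation"],s["opening"],s["force"])
t=vision.grab_frame("top");f=vision.grab_frame("side")
a=cv2.resize(t["frame"][70:250,220:460],None,fx=2.5,fy=2.5);b=cv2.resize(f["frame"][110:290,180:420],None,fx=2.5,fy=2.5)
cv2.imwrite("pics/b.png",cv2.resize(np.vstack([a,b]),(400,600)) if 0 else b); cv2.imwrite("pics/a.png",a)
E
```

```text
2.175 [529.09130382  54.02845549 302.15293215] [ 9.77173071e-01  2.12421247e-01 -3.11788475e-03 -5.30249769e-04] -0.0033663092896346032 [0.22844523 0.56138077 0.35445702]
```

View pics/a.png

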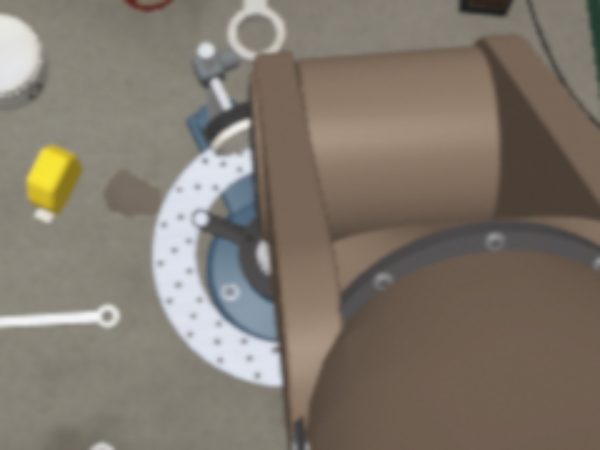

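View pics/b.png

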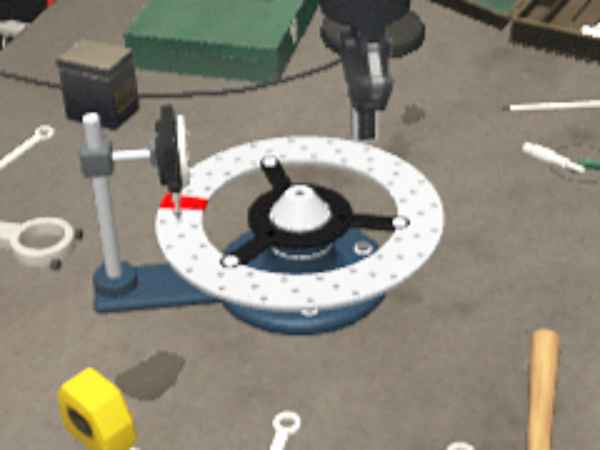

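The side view shows the stylus tip at about full-frame (251,197), the mark at (254,191), and the finger above the near window. The top view is covered by the arm, so I'll use the side camera from here.

```bash
cat >> h.py <<'E'
C=np.array([574.0,104.8])
def mark(f=None):
    f=f or vision.grab_frame("side"); v,u=np.nonzero(redmask(f))
    R=np.array([ray(f,a,b,75)[:2] for a,b in zip(u,v)])-[573,105.8] if len(u) else np.zeros((0,2))
    r=np.hypot(*R.T); R=R[(r>86)&(r<131)]
    if len(R)<8: return len(R),None
    m=(R/np.hypot(*R.T)[:,None]).mean(0); return len(R),np.degrees(np.arctan2(m[1],m[0])).round(1)
E
python3 - <<'E'
from h import *
f=vision.grab_frame("side");print(mark(f))
for u,v in((251.2,196.8),(251.2,195.8)):
    p=ray(f,u,v,75)[:2]-[573,105.8];print(p,np.hypot(*p),np.degrees(np.arctan2(p[1],p[0])))
E
```

```text
(81, np.float64(5.3))
[102.20314398  32.89055091] 107.36512924778066 17.838977521111044
[103.61656525  29.34910885] 107.69290962889563 15.814629018449814
```

```bash
python3 - <<'E'
from h import *
t=vision.grab_frame("top");f=vision.grab_frame("side")
for n,F,c,u,v,z in(("post top T",t,[575.8,103.4],302.4,90,190),("post top S",f,[573,105.8],217.2,157.2,190),("post foot S",f,[573,105.8],226,222,20),):
    p=ray(F,u,v,z)[:2]-c;print(n,p,np.hypot(*p),np.degrees(np.arctan2(p[1],p[0])))
a=np.radians([16,18,20,22,24.5,27])
W=np.c_[573+108*np.cos(a),105.8+108*np.sin(a),75+0*a,1+0*a]@f["world_to_cam"].T
print((f["cx"]+f["fx"]*W[:,0]/-W[:,2]).round(1),(f["cy"]-f["fy"]*W[:,1]/-W[:,2]).round(1))
g=f["frame"][170:220,225:285];cv2.imwrite("pics/c.png",cv2.resize(g,None,fx=10,fy=10,interpolation=0))
E
```

```text
post top T [155.72042189  65.20674143] 168.82170749936287 22.721127118661123
post top S [152.2874944   67.21591996] 166.46158970672982 23.81547299739909
post foot S [153.91510296  68.32377355] 168.39832823409665 23.936702042818215
[251.  250.9 250.8 250.8 250.9 251. ] [195.9 196.9 197.9 198.9 200.1 201.4]
```

View pics/c.png

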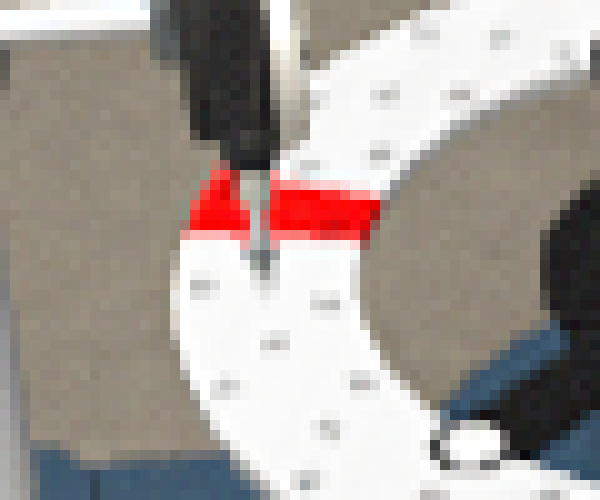

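Call:
{"op": "carry_out", "data": {"moves": [[-1,0,0,37,0,0,0],[-1,0,0,37,0,0,0],[-1,-2,-9,0,0,0,0],[-1,-2,-8,0,0,0,0],[-1,-1,-5,0,0,0,0],[-1,0,-5,0,0,0,0],[-1,0.5,-9,0,0,0,0],[-1,3,-12.5,0,0,0,0],[-1,6,-13.5,0,0,0,0],[-1,9,-12,0,0,0,0],[-1,0,0,0,0,0,0],[-1,0,0,-50,0,0,0]]}}

```text
clock: 3.92
tool_pos: [511.0, 126.9, 278.5]
orientation: [0.977, 0.213, -0.003, -0.0]
force: [1.3, -0.1, 0.9]
opening: -0.001
grip_force: 0.0
```

```bash
python3 - <<'E'
from h import *
for i in range(3):
    s=ctrl.get_state();print(s["clock"],s["tool_pos"].round(1),s["force"].round(2),mark())
E
```

```text
3.925 [511.  126.9 278.5] [ 1.33 -0.1   0.86] (88, np.float64(-71.7))
3.975 [513.  127.2 285.6] [5.62 1.55 7.21] (83, np.float64(-77.0))
4.025 [513.3 127.1 284.1] [ 0.48  0.35 -1.57] (87, np.float64(-82.2))
```

Call:
{"op": "carry_out", "data": {"moves": [[-1,-21,15,0,0,0,0],[-1,-21,15,6,0,0,0],[-1,-20,15.5,10,0,0,0],[-1,0,0,10,0,0,0],[-1,0,0,0,0,0,0],[-1,0,0,0,0,0,0],[-1,0,0,0,0,0,0],[-1,0,0,0,0,0,0],[-1,0,0,0,0,0,0],[-1,0,0,0,0,0,0],[-1,0,0,0,0,0,0],[-1,0,0,0,0,0,0]]}}

```text
clock: 5.58
tool_pos: [474.5, 59.7, 254.7]
orientation: [0.977, 0.212, 0.0, -0.0]
force: [-0.2, 0.1, -0.2]
opening: 0.001
grip_force: 0.0
```

```bash
python3 - <<'E'
from h import *
for i in range(2):
    s=ctrl.get_state();print(s["clock"],s["tool_pos"].round(1),s["force"].round(2),mark())
E
```

```text
5.575 [474.5  59.7 254.7] [-0.21  0.07 -0.2 ] (149, np.float64(118.4))
5.625 [474.5  59.7 254.7] [ 0.45 -0.37 -0.22] (145, np.float64(113.6))
```

Call:
{"op": "carry_out", "data": {"moves": [[-1,0,0,0,0,0,0],[-1,0,0,0,0,0,0],[-1,0,0,0,0,0,0],[-1,0,0,0,0,0,0],[-1,0,0,0,0,0,0],[-1,0,0,0,0,0,0],[-1,0,0,0,0,0,0],[-1,0,0,0,0,0,0],[-1,0,0,0,0,0,0],[-1,0,0,0,0,0,0],[-1,0,0,0,0,0,0],[-1,0,0,0,0,0,0]]}}

```text
clock: 7.18
tool_pos: [474.5, 59.8, 254.7]
orientation: [0.977, 0.212, -0.0, -0.0]
force: [-0.1, 0.4, -0.1]
opening: 0.001
grip_force: 0.0
```

```bash
python3 - <<'E'
from h import *
for i in range(2):
    s=ctrl.get_state();print(s["clock"],s["tool_pos"].round(1),s["force"].round(2),mark())
E
```

```text
7.175 [474.5  59.8 254.7] [-0.13  0.41 -0.13] (86, np.float64(-32.0))
7.225 [474.5  59.8 254.7] [ 0.2  -0.12  0.66] (89, np.float64(-36.3))
```

Call:
{"op": "carry_out", "data": {"moves": [[-1,0,0,0,0,0,0],[-1,0,0,0,0,0,0],[-1,0,0,0,0,0,0],[-1,0,0,0,0,0,0],[-1,0,0,0,0,0,0],[-1,0,0,0,0,0,0],[-1,0,0,0,0,0,0],[-1,0,0,0,0,0,0],[-1,0,0,0,0,0,0],[-1,0,0,0,0,0,0],[-1,0,0,0,0,0,0],[-1,0,0,0,0,0,0]]}}

```text
clock: 8.78
tool_pos: [474.5, 59.7, 254.7]
orientation: [0.977, 0.212, -0.0, -0.0]
force: [0.2, 0.5, 1.3]
opening: 0.003
grip_force: 0.0
```

Call:
{"op": "carry_out", "data": {"moves": [[-1,0,0,0,0,0,0],[-1,0,0,0,0,0,0],[-1,0,0,0,0,0,0],[-1,0,0,0,0,0,0],[-1,0,0,0,0,0,0],[-1,0,0,1.5,0,0,0],[-1,0,0,1.5,0,0,0],[-1,0,0,1.5,0,0,0]]}}

```text
clock: 9.78
tool_pos: [474.5, 59.7, 250.0]
orientation: [0.977, 0.212, -0.0, -0.0]
force: [-0.6, 0.5, -0.4]
opening: -0.001
grip_force: 0.0
```

```bash
python3 - <<'E'
from h import *
for i in range(2):
    s=ctrl.get_state();print(s["clock"],s["tool_pos"].round(1),s["force"].round(2),mark())
E
```

```text
9.775 [474.5  59.7 250. ] [-0.64  0.48 -0.37] (151, np.float64(117.7))
9.825 [474.4  59.7 249.9] [-0.35 -0.33  0.43] (155, np.float64(114.0))
```

Call:
{"op": "carry_out", "data": {"moves": [[-1,0,0,0,0,0,0],[-1,0,0,0,0,0,0],[-1,0,0,0.5,0,0,0],[-1,0,0,0.5,0,0,0],[-1,0,0,0.5,0,0,0]]}}

```text
clock: 10.5
tool_pos: [474.5, 59.7, 248.7]
orientation: [0.977, 0.212, -0.0, -0.0]
force: [0.1, -0.0, -0.1]
opening: 0.002
grip_force: 0.0
```

```bash
cat > m.py <<'E'
from h import *
for i in range(2):
    s=ctrl.get_state();print(s["clock"],s["tool_pos"].round(2),s["force"].round(2),mark())
E
python3 m.py
```

```text
10.5 [474.48  59.74 248.65] [ 0.05 -0.04 -0.11] (137, np.float64(65.7))
10.55 [474.47  59.73 248.64] [ 0.23 -0.13 -0.03] (132, np.float64(62.1))
```

Call:
{"op": "carry_out", "data": {"moves": [[-1,0,0,0.4,0,0,0],[-1,0,0,0.4,0,0,0]]}}

```text
clock: 10.85
tool_pos: [474.5, 59.8, 248.0]
orientation: [0.977, 0.212, 0.0, -0.0]
force: [-0.3, -0.5, 5.6]
opening: -0.002
grip_force: 2.7
```

```bash
python3 m.py
```

```text
10.85 [474.53  59.78 247.96] [-0.32 -0.48  5.56] (122, np.float64(46.2))
10.9 [474.55  59.76 247.98] [-1.02 -1.02  5.63] (124, np.float64(46.3))
```

Call:
{"op": "carry_out", "data": {"moves": [[-1,0,-3,0,0,0,0],[-1,0.3,-5,0,0,0,0],[-1,0.6,-6,0,0,0,0],[-1,0.9,-6,0,0,0,0],[-1,1.2,-5.8,0,0,0,0],[-1,1.4,-5,0,0,0,0],[-1,1.2,-3.9,0,0,0,0],[-1,1,-2.8,0,0,0,0],[-1,0,0,0,0,0,0]]}}

```text
clock: 12.08
tool_pos: [464.9, 97.2, 247.9]
orientation: [0.977, 0.213, 0.0, -0.0]
force: [0.4, -0.9, 5.3]
opening: -0.003
grip_force: 2.7
```

```bash
python3 m.py; python3 -c "
from h import *
g=vision.grab_frame('side')['frame'][170:220,225:285];cv2.imwrite('pics/d.png',cv2.resize(g,None,fx=10,fy=10,interpolation=0))"
```

```text
12.075 [464.86  97.17 247.94] [ 0.42 -0.94  5.27] (102, np.float64(25.9))
12.125 [464.88  97.09 247.98] [0.59 0.01 5.47] (102, np.float64(25.9))
```

View pics/d.png

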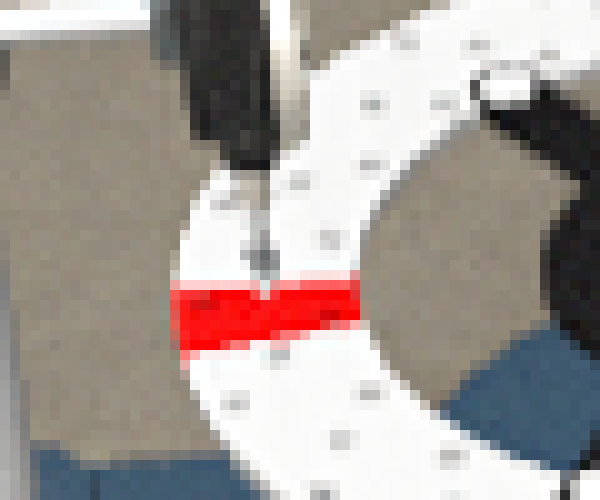

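The finger has stopped the disc. The stylus tip, at crop (265,290), sits at the upper edge of the red band, whose centre is at y≈318, so I'll drag another 3° clockwise.

Call:
{"op": "carry_out", "data": {"moves": [[-1,0.4,-1.2,0,0,0,0],[-1,0.6,-1.5,0,0,0,0],[-1,0.6,-1.5,0,0,0,0],[-1,0.4,-1,0,0,0,0],[-1,0,0,0,0,0,0],[-1,0,0,0,0,0,0],[-1,0,0,0,0,0,0],[-1,0,0,-0.3,0,0,0],[-1,0,0,-0.3,0,0,0],[-1,0,0,0,0,0,0]]}}

```text
clock: 13.48
tool_pos: [464.4, 102.2, 248.4]
orientation: [0.977, 0.212, -0.0, -0.0]
force: [-0.4, 0.0, 0.7]
opening: 0.004
grip_force: 0.3
```

```bash
python3 m.py; python3 -c "
from h import *
g=vision.grab_frame('side')['frame'][170:220,225:285];cv2.imwrite('pics/e.png',cv2.resize(g,None,fx=10,fy=10,interpolation=0))"
```

```text
13.475 [464.36 102.25 248.38] [-0.35  0.04  0.69] (99, np.float64(23.4))
13.525 [464.37 102.22 248.34] [-0.87 -0.13  0.77] (99, np.float64(23.4))
```

View pics/e.png

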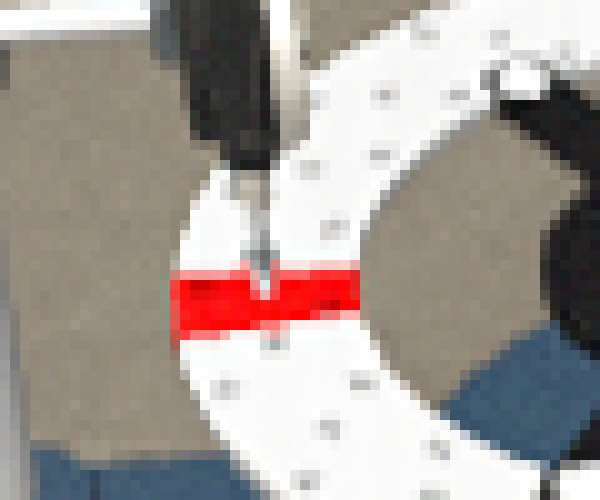

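The stylus tip at about (265,297) is now at the middle of the red band (y 268–335). I'll lift the finger away.

Call:
{"op": "carry_out", "data": {"moves": [[-1,0,0,-0.5,0,0,0],[-1,0,0,-1,0,0,0],[-1,0,0,-4,0,0,0],[-1,0,0,-20,0,0,0],[-1,0,0,-40,0,0,0],[-1,0,0,-40,0,0,0],[-1,0,0,0,0,0,0],[-1,0,0,0,0,0,0],[-1,0,0,0,0,0,0],[-1,0,0,0,0,0,0]]}}

```text
clock: 14.88
tool_pos: [464.4, 102.1, 353.2]
orientation: [0.977, 0.212, -0.001, -0.0]
force: [-0.4, 0.1, 0.7]
opening: -0.0
grip_force: 0.0
```

```bash
python3 m.py && python3 m.py
```

```text
14.875 [464.38 102.14 353.25] [-0.39  0.13  0.69] (98, np.float64(23.5))
14.925 [464.46 102.13 353.34] [-0.71 -0.31  1.16] (98, np.float64(23.5))
14.975 [464.51 102.14 353.47] [0.68 0.14 0.22] (98, np.float64(23.5))
15.025 [464.53 102.16 353.57] [0.14 0.   0.57] (98, np.float64(23.5))
```

```bash
python3 -c "
from rig import close_job;print(close_job())"
```

```text
the job is handed in; nothing more can be done
None
```

I handed the job in: the disc coasted untouched past the stylus, was braked by a light fingertip on its second approach and drawn round to rest with the red mark under the stylus, and the finger was lifted clear (no verdict was returned).

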